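Dial open the alloy lockbox

TASK

Open the alloy lockbox with its combination: turn the dial clockwise until its white pointer is on the red mark, then anticlockwise, passing the green mark once, on to the blue mark, then clockwise back to the green mark, stopping for a moment on each and never overshooting red or blue by as much as half a scale division. Then raise the lid by its bar handle to about 60 degrees and let go, so that it stays open with the dial still on green. Leave the jar, the tin and the bur tray where they are.

Things in the scene. Friction and masses are not known exactly. Their poses are not given: they have to be found in the camera images.
- lockbox: Grey steel lockbox fixed to the bench, 249 deep (x -144 to +105), 240 wide (y), 120 high; origin on the bench, x axis from its low front to its back, y to its left seen from the robot. Its front face slopes at 30 degrees to the horizontal, from 40 to 120 mm height, and carries the dial, which is gripped square to the slope: tool tilted 30 degrees, fingertips leading away from the robot.
- dial_grip (a point): Point on the dial axis 30 mm out from the sloping face, where to grip; z = outward normal of the face, x = pointer direction (turns with the dial). Black round knob, 44 in diameter, reaching 46 out, on a flange 60 across reaching 7.5 out. It can be gripped at any angle and regripped without backing off: nothing else stands within 80 mm of the axis.
- dial (a joint): Dial angle, rad, positive clockwise as seen facing the dial (up the slope = up). 0 = pointer at the black top mark (12 o'clock); red at 3 o'clock = +1.571, green at 11 o'clock = -0.524, blue at 8 o'clock = -2.094 (reached anticlockwise). No stops, counts on over full turns; starts between -0.2 and 0.7. Friction of 0.06 N m holds it where it is left.
- dial_pointer (a point): Tip of the white pointer line, on the knob's flange 31 mm from the dial axis; a second white line on top of the knob points the same way. The fixed white scale, 98 mm across, has 12 divisions (30 degrees each).
- red_mark (a point): Centre of the red mark on the scale, 42 mm from the dial axis, at 3 o'clock (towards lockbox -y)
- blue_mark (a point): Centre of the blue mark on the scale, 42 mm from the dial axis, at 8 o'clock
- green_mark (a point): Centre of the green mark on the scale, 42 mm from the dial axis, at 11 o'clock
- lid (a joint): Lid angle, rad, 0 shut, growing as its front edge rises, stop at 1.75. White lid over the flat back of the top and the top 28 mm of the slope. A latch hook under it is held by a disc behind the dial unless the dial is within about 10 degrees of green. Stiff friction hinge: needs about 6 N at the handle, stays where left.
- lid_handle (a point): Middle of the lid's handle, a round steel bar 10 thick and 100 long along lockbox y, 40 mm above the lid's surface; with the lid shut 92 mm forward of and 43 mm above the hinge line. It moves with the lid, and can turn between the fingers.
- lid_hinge (a point): Middle of the lid's hinge line, which runs along lockbox y at the back top edge
- putty: White putty jar, 64 mm in diameter, 75 mm high, standing beside the lockbox; origin under its centre. Leave alone.
- tin: Low dark tin with pale green filling, 68 mm in diameter, 32 mm high, beside the lockbox; origin under its centre. Leave alone.
- burs: White open tray of grinding burs, 100 x 75 x 30 mm, beside the lockbox; origin under its centre. Leave alone.

How it is judged:
On the way, in this order (a step that is already met when the one before it is completed fails the run):
1. dial turned clockwise to red and stopped there (value of joint dial between 1.421 and 1.721 rad and value of joint lid below 0.1 rad), for 0.2 s.
2. dial turned anticlockwise, past green, to blue and stopped there (value of joint dial between -2.244 and -1.944 rad and value of joint lid below 0.1 rad), for 0.2 s.
3. dial turned clockwise to green and stopped there (value of joint dial between -0.674 and -0.374 rad and value of joint lid below 0.1 rad), for 0.2 s.
4. lid raised past 50 degrees (value of joint lid above 0.87 rad), for 0.2 s.
At the end, for the whole second after the job is handed in: The lid stands open by itself at 50 to 80 degrees (0.87 to 1.4 rad), at rest, and the dial's pointer is still on green within 11 degrees (0.2 rad). On the way each mark was met within 8.6 degrees (0.15 rad) for 0.2 s, in the order red, blue, green, with the lid shut (value of joint lid between 0.87 and 1.4 rad and velocity of joint lid between -0.05 and 0.05 rad/s and value of joint dial between -0.724 and -0.324 rad); the robot touches nothing.
It fails at once if dial turned half a division (15 degrees) or more clockwise past red (value of joint dial above 1.833 rad).
It fails at once if dial turned half a division (15 degrees) or more anticlockwise past blue (value of joint dial below -2.356 rad).
It fails at once if jar, tin or bur tray moved by more than 20 mm (distance of any of putty, tin, burs from where it was at the start of the episode above 0.02 m).
It also fails if it takes over 72 s, if anything falls off the work surface, if the arm or the gripper's body presses on something with over 40 N, if the wrist force passes 120 N, or if a joint passes its speed limit or range.

ROBOT

A 6-joint arm with a two-finger parallel gripper is mounted at the origin on the work surface. World frame = base frame: x ahead of the robot, y to its left, z up, the work surface at z = 0. Lengths are in m, angles in rad, forces in N, time in s.
With the tool pointing down it reaches from about 0.25 to 0.775 m from the base axis. Payload 4 kg.
Tool frame: the origin (TCP) lies midway between the tips of the shut fingers; the grasp point (between the pads) lies 19 mm behind it (robot.hold_point_z is the distance from the TCP to the grasp point, in m); z points along the fingers, y is the line along which they close (so a half turn about z gives the same grasp; the last joint's range is limited). The gripper opens to 94 mm and grips with 3 to 60 N. Pads are 16 mm wide; open, the fingers measure 119 mm over their backs; the gripper's body (75 mm by 177 mm) begins 78 mm behind the grasp point.
Start: joints at [1.067, 0.087, 1.371, -0, 1.684, -0.103], TCP at [0.215, 0.506, 0.206] pointing down, gripper open.
Joint ranges: [-3.1, 3.1], [-0.76, 2.03], [0.27, 2.55], [-1.08, 4.22], [0.17, 2.65], [-2.57, 2.57]. Speed limits (rad/s): [2.79, 2.79, 3.14, 3.14, 3.14, 3.14].

INTERFACE

Orientations are given as [roll, pitch, yaw] about the fixed x, y, z axes, in that order (R = Rz(yaw) Ry(pitch) Rx(roll)).
In Python, from bench import readout, imaging, robot gives the robot as it stands.
- The arm moves only by the tool carry_out, never from a script. Its argument "motion" is text: rows parted by semicolons, each of 7 numbers parted by spaces: the shift along the tool's x, y, z each as a share of 200 mm, from -1 to 1, then the turn, a rotation vector about the tool's x, y, z each as a share of 120 degrees, from -1 to 1, then the opening, from 0 (shut) to 1 (fully open). A call has 1 to 12 rows; each row shifts and turns the commanded pose from where the row before left it, along the tool's axes as they then stand; what a row does not reach is not made up. A row lasts 1/8 s, in which the tool goes at most 62.5 mm and 10.7 degrees, less where a joint would pass 70% of its speed; a pose out of reach is approached as far as the arm can. A call with a number of a shift or a turn outside -1 to 1 is refused whole. A call with a gripper value outside its range is refused whole. The fingers move at their own pace and stop on an object; the grip force is fixed at half the most. Time passes only in rows, so rows that do not move let the fingers close. It gives the time, the measured TCP pose, the force, the opening and the grip force at its end, in the units of the state.
- readout.get_obs(): the state, without advancing time (a new reading comes with each control period).
- imaging.snapshot(name): name is "side" or "top"; returns a dict with "pixels" (480x640x3 uint8, red, green, blue), "fx", "fy", "cx", "cy" (pixels), "R" (3x3) and "t" (3): a world point X has camera coordinates R X + t. Camera axes: x right, y down, z forward; pixel columns grow to the right and rows downward; lengths in m; the calibration is good to about 2 mm. A picture is of the moment at which its call begins. There is no depth.
- robot.close_job(): hands the job in; it is judged then, once.
The state is a dict: "time": time; "joint_positions": joint angles; "qvel": joint speeds; "joint_torque": joint torques, N m; "tool_pos": TCP position; "ee_rot": TCP orientation; "wrist_force": force on the tool from outside, world axes, zero at the start; "wrist_torque": the same for the moment, N m; "width": finger opening in m; "finger_force": force on a finger pad.
Only numpy, scipy, OpenCV 4.12 (cv2) and the standard library are available. Lean on these libraries where they do the work, as an engineer would, in place of code of your own. Each camera call takes 0.05 s, during which the arm holds its last target. There are 200 camera calls.

## Working session

There is one attempt and no reset: what is moved stays moved. The work goes in short steps, Python scripts to look and compute and a tool call to move; the robot and the scene stay as the last step left them, time stands still between calls to the robot, and variables do not carry over. Pictures are saved under pics/ and viewed, at most 10 in all, crops included, and the job is handed in when it is done.

Besides the shell and the picture viewer there is one more tool, called after ">>>" as name(argument=value, ...), one argument or row to a line, values as JSON. carry_out: Moves the arm, as the interface text tells. Its arguments: {"type":"object","properties":{"motion":{"type":"string"}},"required":["motion"]}

```bash
mkdir -p pics; ls; python3 - <<'E'
from bench import readout, imaging, robot
import cv2,numpy as np
o=readout.get_obs();print(o['time'],o['tool_pos'],o['ee_rot'],o['width'],robot.hold_point_z)
for n in('side','top'):
    s=imaging.snapshot(n);cv2.imwrite(f'pics/{n}0.png',s['pixels'][...,::-1]);print(n,s['fx'],s['cx'],s['cy'],s['R'],s['t'])
    np.savez(f'{n}0.npz',**s)
E
```

```text
pics
0.0 [0.21434328 0.50594527 0.20432845] [-3.13945530e+00 -2.30660820e-04  2.74079663e+00] 0.09386257645814723 0.0188
side 517.0587559845716 328.4846170895065 237.09187474083143 [[ 0.66272363 -0.74866659 -0.01719683]
 [-0.35911427 -0.29757102 -0.88458376]
 [ 0.65714103  0.59241018 -0.4660642 ]] [-0.37592619  0.36447683  0.58358971]
top 484.15607496252494 314.1586270735489 242.02345428591428 [[ 0.00147886 -0.99962337 -0.02740326]
 [-0.99047749  0.0023083  -0.13765544]
 [ 0.13766685  0.02734588 -0.99010103]] [0.07429179 0.61095461 0.88618035]
```

View pics/side0.png

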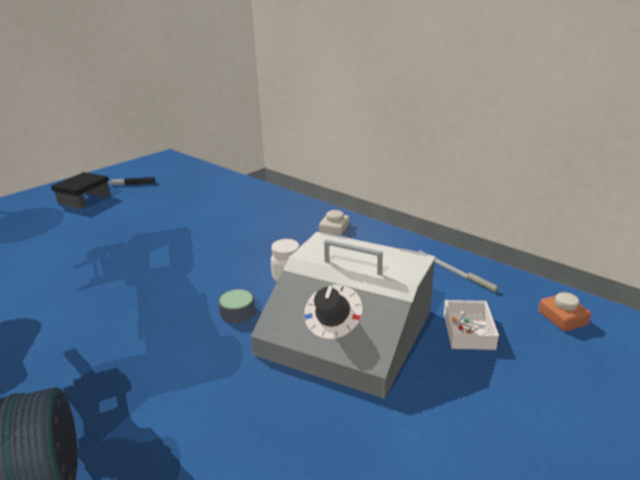

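View pics/top0.png

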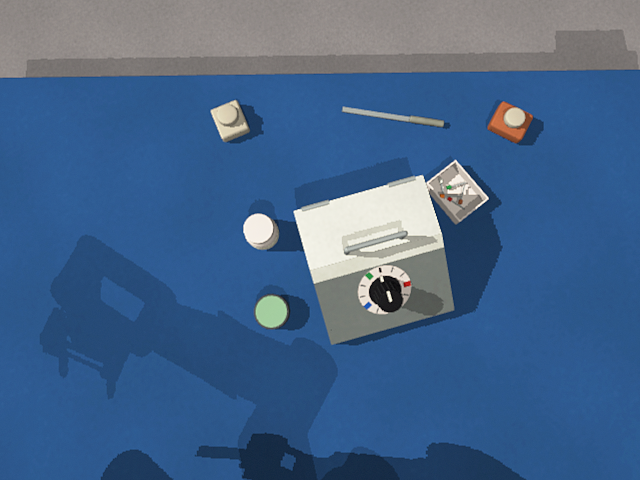

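The side view shows the box with the dial at about (333,310) and the bar handle from (327,243) to (380,268). In the top view the dial is at (385,290), the bar runs (345,248)–(407,235), and the box corners are (295,212), (424,177), (453,310) and (332,344). The jar is at (261,231), the tin at (271,311) and the tray at (458,192). Next I'll triangulate the marks and the bar.

```bash
cat > h.py <<'E'
import numpy as np,cv2
def load(n,k=0): return dict(np.load(f'{n}{k}.npz'))
def ray(s,p):
    d=s['R'].T@np.array([(p[0]-s['cx'])/s['fx'],(p[1]-s['cy'])/s['fy'],1]); return -s['R'].T@s['t'],d/np.linalg.norm(d)
def tri(sa,pa,sb,pb):
    (a,u),(b,v)=ray(sa,pa),ray(sb,pb)
    k=np.linalg.lstsq(np.c_[u,-v],b-a,rcond=None)[0]; p,q=a+k[0]*u,b+k[1]*v
    return (p+q)/2,np.linalg.norm(p-q)
def plane(s,p,o,n):
    c,d=ray(s,p); return c+d*((o-c)@n)/(d@n)
def proj(s,X):
    c=s['R']@X+s['t']; return np.array([s['fx']*c[0]/c[2]+s['cx'],s['fy']*c[1]/c[2]+s['cy']])
E
python3 - <<'E'
from h import *
box={'side':(295,280,372,345),'top':(350,258,420,322)}
S={n:load(n) for n in box};P={}
crops=[]
for n,(x0,y0,x1,y1) in box.items():
    im=S[n]['pixels'][y0:y1,x0:x1];h=cv2.cvtColor(im,cv2.COLOR_RGB2HSV)
    crops.append(cv2.resize(im,(400,380),interpolation=cv2.INTER_CUBIC))
    H,Sa,V=[h[...,i].astype(int) for i in range(3)]
    for c,m in dict(red=((H<8)|(H>172)),green=(H>45)&(H<85),blue=(H>105)&(H<130)).items():
        m=m&(Sa>110)&(V>70)
        _,lab,st,ce=cv2.connectedComponentsWithStats(m.astype(np.uint8))
        i=1+np.argmax(st[1:,4]) ; w=(lab==i)*Sa; ys,xs=np.nonzero(w)
        P[n,c]=np.array([np.average(xs,weights=w[ys,xs])+x0,np.average(ys,weights=w[ys,xs])+y0]);print(n,c,st[1:,4],P[n,c].round(1))
M={c:tri(S['side'],P['side',c],S['top'],P['top',c]) for c in('red','green','blue')}
for c in M:print(c,M[c][0].round(4),round(M[c][1],4))
r,g,b=[M[c][0] for c in('red','green','blue')]
for a,bb in((r,g),(g,b),(b,r)):print(np.linalg.norm(a-bb))
print('expected',[2*.042*np.sin(np.radians(x/2)) for x in(120,90,150)])
n=np.cross(g-r,b-r);n/=np.linalg.norm(n);print('normal',n,np.degrees(np.arccos(abs(n[2]))))
cv2.imwrite('pics/crops.png',np.hstack(crops)[...,::-1])
E
```

```text
side red [29] [355.9 316.8]Traceback (most recent call last):
  File "<stdin>", line 12, in <module>
    return _wrapfunc(a, 'argmax', axis=axis, out=out, **kwds)
    return bound(*args, **kwds)
ValueError: attempt to get argmax of an empty sequence
```

```bash
cat > m.py <<'E'
from h import *
box={'side':(295,280,372,345),'top':(350,258,420,322)}
S={n:load(n) for n in box};P={}
crops=[]
for n,(x0,y0,x1,y1) in box.items():
    im=S[n]['pixels'][y0:y1,x0:x1];h=cv2.cvtColor(im,cv2.COLOR_RGB2HSV)
    crops.append(cv2.resize(im,(400,380),interpolation=cv2.INTER_CUBIC))
    H,Sa,V=[h[...,i].astype(int) for i in range(3)]
    for c,m in dict(red=((H<8)|(H>172)),green=(H>45)&(H<85),blue=(H>105)&(H<130)).items():
        m=m&(Sa>110)&(V>70)
        _,lab,st,ce=cv2.connectedComponentsWithStats(m.astype(np.uint8))
        if len(st)<2: continue
        i=1+np.argmax(st[1:,4]) ; w=(lab==i)*Sa; ys,xs=np.nonzero(w)
        P[n,c]=np.array([np.average(xs,weights=w[ys,xs])+x0,np.average(ys,weights=w[ys,xs])+y0]);print(n,c,st[1:,4],P[n,c].round(1))
cv2.imwrite('pics/crops.png',np.hstack(crops)[...,::-1])
s,t=S['side'],S['top']
r,er=tri(s,P['side','red'],t,P['top','red']);b,eb=tri(s,P['side','blue'],t,P['top','blue'])
print('red',r,er,'blue',b,eb,'chord',np.linalg.norm(r-b),'exp .0811; dz',r[2]-b[2],'exp .0105')
d=r-b; yaw=np.arctan2(d[1],d[0])-np.arctan2(-78.4,21*np.cos(np.pi/6)); print('yaw',np.degrees(yaw))
def axes(yaw):
    c,si=np.cos(yaw),np.sin(yaw);C,Q=np.cos(np.pi/6),.5
    return np.array([si,-c,0]),np.array([c*C,si*C,Q]),np.array([-c*Q,-si*Q,C])
u,v,n=axes(yaw)
c0=((r-.042*u)+(b+.0364*u+.021*v))/2; print('centre',c0)
if('top','green')in P:
    g=plane(t,P['top','green'],c0,n); print('green rel u,v',(g-c0)@u,(g-c0)@v,'exp -.021 .0364')
# box corners (rough px): front-bottom edge on z=0 is hidden below z=.04; back edge z .12
bl,br=[plane(t,p,np.array([0,0,.12]),np.array([0,0,1.])) for p in((295,212),(424,177))]
fl,fr=[plane(t,p,np.array([0,0,.04]),np.array([0,0,1.])) for p in((332,344),(453,310))]
for a,q in((bl,br),(fl,fr)): e=a-q;print('edge',np.linalg.norm(e),np.degrees(np.arctan2(-e[0],e[1])))
print(bl,br,fl,fr)
E
python3 m.py
```

```text
side red [29] [355.9 316.8]
side blue [17] [307.7 315.9]
top red [34] [406.8 283.5]
top green [25] [368.9 275.5]
top blue [27  5] [367.2 305.2]
red [ 0.52953491 -0.0945703   0.08301498] 0.0001049674082418939 blue [ 0.49056998 -0.02349788  0.07300207] 9.500612463538648e-06 chord 0.08166893139187527 exp .0811; dz 0.010012911115901135 exp .0105
yaw 15.673451465083605
centre [ 0.51805116 -0.05388162  0.08325853]
green rel u,v -0.021296296927139115 0.036477387301311295 exp -.021 .0364
edge 0.23812257842343446 15.234904590548599
edge 0.23563677104092315 15.58418259572633
[0.65426225 0.10605552 0.12      ] [ 0.71683539 -0.12369862  0.12      ] [0.41884008 0.04046799 0.04      ] [ 0.48214482 -0.18650601  0.04      ]
```

View pics/crops.png

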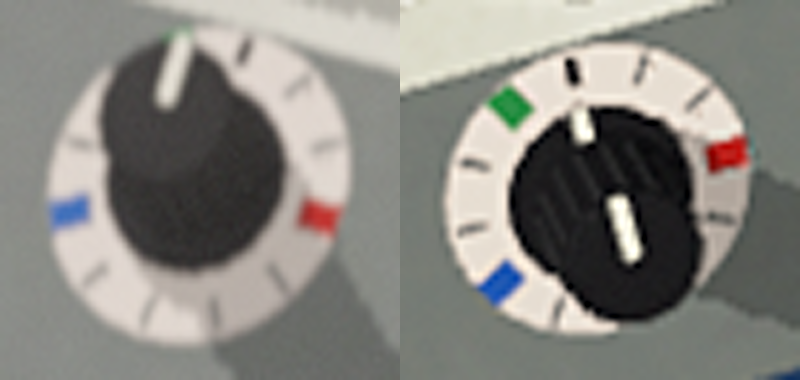

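The crops show the scale cleanly. In the top view the pointer's flange part is at (382.0,279.0) and its knob-top line runs (388.2,291.7)–(390.3,301.0). The fit is good: chord 81.7 against 81.1 mm, and green lands within 0.5 mm. Next I'll measure the pointer angle and the handle.

```bash
cat >> m.py <<'E'
A=lambda p,out:(lambda q:(np.degrees(np.arctan2((q-c0)@u,(q-c0)@v)),np.hypot((q-c0)@u,(q-c0)@v)))(plane(t,p,c0+out*n,n))
print('pointer flange',A((382.0,279.05),.0075))
q=[plane(t,p,c0+.046*n,n) for p in((390.25,300.95),(388.15,291.7))];e=q[1]-q[0]
print('pointer top',np.degrees(np.arctan2(e@u,e@v)),[((k-c0)@u,(k-c0)@v) for k in q])
np.savez('geo.npz',c0=c0,yaw=yaw)
a=cv2.resize(s['pixels'][232:282,315:390],(750,500)[:2],interpolation=cv2.INTER_CUBIC)
bb=cv2.resize(t['pixels'][220:270,335:415],(800,500),interpolation=cv2.INTER_CUBIC)
cv2.imwrite('pics/h.png',np.vstack([cv2.resize(a,(450,300)),cv2.resize(bb,(480,300))[:,:450]])[...,::-1])
E
python3 m.py|tail -2
```

```text
pointer flange (np.float64(-2.023216014646616), np.float64(0.026480589388770244))
pointer top -0.2850018795628408 [(np.float64(-0.0007732176412958633), np.float64(0.0020789548750586757)), (np.float64(-0.0008655480399051412), np.float64(0.020640581689603137))]
```

View pics/h.png

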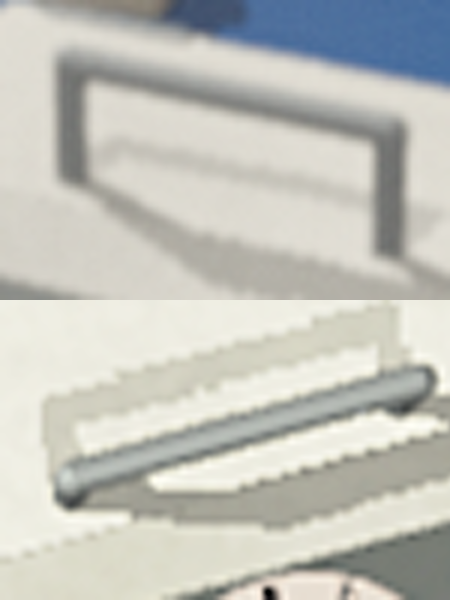

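The bar ends show at (326.7,242.8) and (380.5,253.2) in the side view, and at (347,250) and (405.3,233.7) in the top view. The dial starts at about -0.02 rad.

```bash
cat > plan.py <<'E'
from h import *
from scipy.spatial.transform import Rotation as Ro
g=np.load('geo.npz');c0=g['c0'];yaw=float(g['yaw'])
c,si=np.cos(yaw),np.sin(yaw);X=np.array([c,si,0]);Y=np.array([-si,c,0]);Z=np.array([0,0,1.]);n=-.5*X+np.sqrt(.75)*Z;v=np.sqrt(.75)*X+.5*Z
def rel(p,R,goal,Rg):
    "shift (share of 200 mm) in tool axes, rotvec (share of 120 deg)"
    return (R.T@(goal-p)/.2).round(3),(Ro.from_matrix(R.T@Rg).as_rotvec()/np.radians(120)).round(3)
def now():
    from bench import readout
    o=readout.get_obs();return o,np.array(o['tool_pos']),Ro.from_euler('xyz',o['ee_rot']).as_matrix()
E
python3 - <<'E'
from plan import *
s,t=load('side'),load('top')
L,e1=tri(s,(326.7,242.8),t,(347,250));R_,e2=tri(s,(380.5,253.2),t,(405.3,233.7))
d=L-R_;print('bar',L,R_,e1,e2,np.linalg.norm(d),np.degrees(np.arctan2(-d[0],d[1])))
m=(L+R_)/2;print('mid',m,'rel dial',(m-c0)@X,(m-c0)@Y,(m-c0)@Z,'exp .0825 0 .08')
o,p,R=now();print(o['joint_positions'])
Rz=lambda a:Ro.from_euler('z',a).as_matrix();Ry=lambda a:Ro.from_euler('y',a).as_matrix()
q=o['joint_positions'];print('model check',np.abs(Rz(q[0])@Ry(q[1]+q[2])@Rz(q[3])@Ry(q[4])@Rz(q[5]+np.pi/2)-R).max())
# dial pose: tool z=-n, tool y = v rotated; choose q6
z=-n
for a in(0,-90,180,90):
    y0=-v; x0=np.cross(y0,z); Rg=np.c_[x0,y0,z]@Rz(np.radians(a))
    for out in(.014,.12):
        tcp=c0+out*n; w=tcp-.1*z;az=np.arctan2(w[1],w[0])
        for p23 in(1.4,1.8):
            M=(Rz(az)@Ry(p23)).T@Rg@Rz(-np.pi/2); e=Ro.from_matrix(M).as_euler('ZYZ');print(a,out,p23,tcp.round(4),e.round(2))
E
```

```text
bar [0.58210236 0.01513392 0.15918848] [ 0.60859742 -0.08174525  0.16202281] 0.0022493898536679415 0.001333072614292093 0.10047683328048324 15.295554847828884
mid [ 0.59534989 -0.03330566  0.16060565] rel dial 0.07998321349390088 -0.0010717094687586227 0.07734711834745134 exp .0825 0 .08
[ 1.06689267e+00  8.78561740e-02  1.37208362e+00 -1.99362934e-05
  1.68359722e+00 -1.03117167e-01]
model check 4.440892098500626e-16
0 0.014 1.4 [ 0.5113 -0.0558  0.0954] [0.22 1.26 2.7 ]
0 0.014 1.8 [ 0.5113 -0.0558  0.0954] [0.27 0.88 2.6 ]
0 0.12 1.4 [ 0.4603 -0.0701  0.1872] [0.24 1.28 2.65]
0 0.12 1.8 [ 0.4603 -0.0701  0.1872] [0.3  0.89 2.53]
-90 0.014 1.4 [ 0.5113 -0.0558  0.0954] [0.22 1.26 1.13]
-90 0.014 1.8 [ 0.5113 -0.0558  0.0954] [0.27 0.88 1.02]
-90 0.12 1.4 [ 0.4603 -0.0701  0.1872] [0.24 1.28 1.08]
-90 0.12 1.8 [ 0.4603 -0.0701  0.1872] [0.3  0.89 0.96]
180 0.014 1.4 [ 0.5113 -0.0558  0.0954] [ 0.22  1.26 -0.44]
180 0.014 1.8 [ 0.5113 -0.0558  0.0954] [ 0.27  0.88 -0.55]
180 0.12 1.4 [ 0.4603 -0.0701  0.1872] [ 0.24  1.28 -0.49]
180 0.12 1.8 [ 0.4603 -0.0701  0.1872] [ 0.3   0.89 -0.61]
90 0.014 1.4 [ 0.5113 -0.0558  0.0954] [ 0.22  1.26 -2.01]
90 0.014 1.8 [ 0.5113 -0.0558  0.0954] [ 0.27  0.88 -2.12]
90 0.12 1.4 [ 0.4603 -0.0701  0.1872] [ 0.24  1.28 -2.06]
90 0.12 1.8 [ 0.4603 -0.0701  0.1872] [ 0.3   0.89 -2.18]
```

```bash
cat >> plan.py <<'E'
def dialR(a):
    z=-n;y=-v;return np.c_[np.cross(y,z),y,z]@Ro.from_euler('z',a,degrees=True).as_matrix()
E
python3 - <<'E'
from plan import *
o,p,R=now(); g=c0+.12*n; print(g, rel(p,R,g+[0,0,.03],R)[0]/11, rel(p,R,g,dialR(225))[1]/11)
E
```

```text
[ 0.46028214 -0.07009088  0.18718158] [-0.20509091 -0.19745455 -0.00545455] [-0.02563636 -0.00136364  0.07118182]
```

>>> carry_out(
  motion="-0.205 -0.197 -0.005 0 0 0 1;-0.205 -0.197 -0.005 0 0 0 1;-0.205 -0.197 -0.005 0 0 0 1;-0.205 -0.197 -0.005 0 0 0 1;-0.205 -0.197 -0.005 0 0 0 1;-0.205 -0.197 -0.005 0 0 0 1;-0.205 -0.197 -0.005 0 0 0 1;-0.205 -0.197 -0.005 0 0 0 1;-0.205 -0.197 -0.005 0 0 0 1;-0.205 -0.197 -0.005 0 0 0 1;-0.205 -0.197 -0.005 0 0 0 1",
)

```text
time: 1.48
tool_pos: [0.461, -0.0704, 0.2161]
ee_rot: [3.141, -0.0, 2.74]
wrist_force: [0.7, -0.5, 1.4]
width: 0.0937
finger_force: 0.0
```

>>> carry_out(
  motion="0 0 0 -0.026 -0.001 0.071 1;0 0 0 -0.026 -0.001 0.071 1;0 0 0 -0.026 -0.001 0.071 1;0 0 0 -0.026 -0.001 0.071 1;0 0 0 -0.026 -0.001 0.071 1;0 0 0 -0.026 -0.001 0.071 1;0 0 0 -0.026 -0.001 0.071 1;0 0 0 -0.026 -0.001 0.071 1;0 0 0 -0.026 -0.001 0.071 1;0 0 0 -0.026 -0.001 0.071 1;0 0 0 -0.026 -0.001 0.071 1;0 0 0 0 0 0 1",
)

```text
time: 2.98
tool_pos: [0.4599, -0.0681, 0.2157]
ee_rot: [2.753, -0.373, 1.137]
wrist_force: [0.5, 0.1, -0.4]
width: 0.0941
finger_force: 0.0
```

```bash
python3 - <<'E'
from plan import *
o,p,R=now(); print(o['time'],p,np.array(o['joint_positions']).round(2)); print(rel(p,R,c0+.12*n,dialR(225)))
E
```

```text
2.975 [ 0.4598573  -0.06813831  0.21569592] [-0.57 -0.46  1.91  0.41  1.35 -0.08]
(array([-0.059, -0.044,  0.122]), array([-0.001, -0.006,  0.001]))
```

>>> carry_out(
  motion="-0.03 -0.022 0.06 0 -0.006 0.001 1;-0.03 -0.022 0.06 0 0 0 1;0 0 0 0 0 0 1;0 0 0 0 0 0 1",
)

```text
time: 3.48
tool_pos: [0.4609, -0.0708, 0.1881]
ee_rot: [2.756, -0.363, 1.128]
wrist_force: [-0.2, -0.7, -0.7]
width: 0.0942
finger_force: 0.0
```

```bash
python3 - <<'E'
from plan import *
o,p,R=now(); print(p,rel(p,R,c0+.014*n,dialR(225)))
E
```

```text
[ 0.46086782 -0.07080991  0.18805822] (array([-0.   , -0.005,  0.533]), array([-0.   , -0.   , -0.001]))
```

>>> carry_out(
  motion="0 -0.002 0.09 0 0 0 1;0 -0.002 0.09 0 0 0 1;0 0 0.09 0 0 0 1;0 0 0.09 0 0 0 1;0 0 0.09 0 0 0 1;0 0 0.08 0 0 0 1;0 0 0 0 0 0 1;0 0 0 0 0 0 1",
)

```text
time: 4.47
tool_pos: [0.5116, -0.0563, 0.0972]
ee_rot: [2.754, -0.363, 1.129]
wrist_force: [0.5, -0.1, -0.3]
width: 0.0938
finger_force: 0.0
```

```bash
python3 - <<'E'
from plan import *
from bench import imaging
o,p,R=now(); print(p,o['wrist_force'],np.array(o['joint_positions']).round(2),rel(p,R,c0+.014*n,dialR(225)))
ims=[imaging.snapshot(k)['pixels'] for k in('side','top')]
cv2.imwrite('pics/pre.png',np.hstack([cv2.resize(ims[0][220:400,240:440],(400,360)),cv2.resize(ims[1][220:400,290:490],(400,360))])[...,::-1])
E
```

```text
[ 0.51157483 -0.05629946  0.09715405] [ 0.50932121 -0.09528545 -0.28789704] [-0.45 -0.28  2.02  0.4   1.03 -0.08] (array([-0.001, -0.006,  0.007]), array([ 0.   , -0.   , -0.001]))
```

View pics/pre.png

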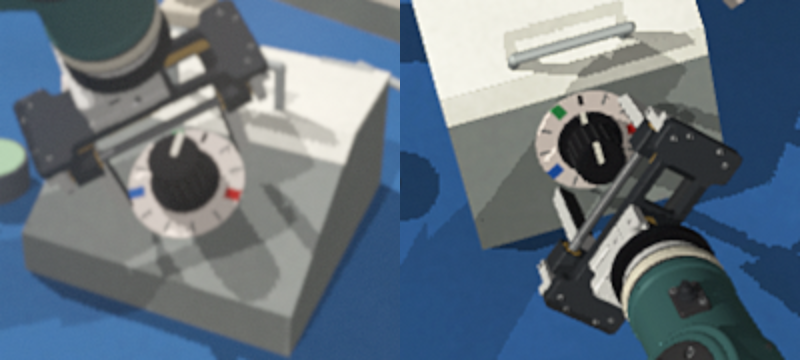

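The fingers straddle the knob: in the side crop the knob is at (185,165), with one finger to its left at (125,185) and the other to its right at (240,130). I'll close now.

>>> carry_out(
  motion="0 -0.003 0.005 0 0 0 0;0 0 0 0 0 0 0;0 0 0 0 0 0 0;0 0 0 0 0 0 0;0 0 0 0 0 0 0;0 0 0 0 0 0 0",
)

```text
time: 5.32
tool_pos: [0.5112, -0.0556, 0.0952]
ee_rot: [2.755, -0.363, 1.128]
wrist_force: [1.2, -0.3, -0.1]
width: 0.0434
finger_force: 30.0
```

```bash
cat > ptr.py <<'E'
from plan import *
from bench import imaging
import sys
u=-Y
o,p,R=now(); x=R[:,0]; y=R[:,1]
# tool roll about the dial axis relative to dialR(225) (deg, clockwise +)
print('t',o['time'],'w',o['width'],'F',np.array(o['wrist_force']).round(1),'roll',round(np.degrees(Ro.from_matrix(dialR(225).T@R).as_rotvec()[2]),2),'rel',rel(p,R,c0+.014*n,R)[0],'q6',round(o['joint_positions'][5],2))
out=[]
for k in('side','top'):
    s=imaging.snapshot(k)
    # rectified dial face at flange height: up the slope = up, 5 px/mm
    c=np.array([[-.06,.06],[.06,.06],[.06,-.06],[-.06,-.06]])
    src=np.float32([proj(s,c0+.0075*n+a*u+b*v) for a,b in c])
    H=cv2.getPerspectiveTransform(src,np.float32([[0,0],[400,0],[400,400],[0,400]]))
    out.append(cv2.warpPerspective(s['pixels'],H,(400,400)))
cv2.imwrite(sys.argv[1],np.hstack(out)[...,::-1])
E
python3 ptr.py pics/g0.png
```

```text
t 5.325 w 0.043364700813824965 F [ 1.2 -0.3 -0.1] roll 0.14 rel [-0.     0.001 -0.001] q6 -0.08
```

>>> carry_out(
  motion="0 0 0 0 0 0.07 0;0 0 0 0 0 0.07 0;0 0 0 0 0 0.07 0;0 0 0 0 0 0.07 0;0 0 0 0 0 0.07 0;0 0 0 0 0 0.07 0;0 0 0 0 0 0.07 0;0 0 0 0 0 0.07 0;0 0 0 0 0 0.07 0;0 0 0 0 0 0.07 0;0 0 0 0 0 0 0;0 0 0 0 0 0 0",
)

```text
time: 6.92
tool_pos: [0.511, -0.0548, 0.0951]
ee_rot: [-2.791, -0.398, -0.478]
wrist_force: [-1.5, 2.9, 2.1]
width: 0.0436
finger_force: 30.0
```

```bash
python3 ptr.py pics/g1.png
```

```text
t 6.925 w 0.043633068367963726 F [-1.5  2.9  2.1] roll 84.04 rel [ 0.004  0.003 -0.001] q6 1.38
```

View pics/g1.png

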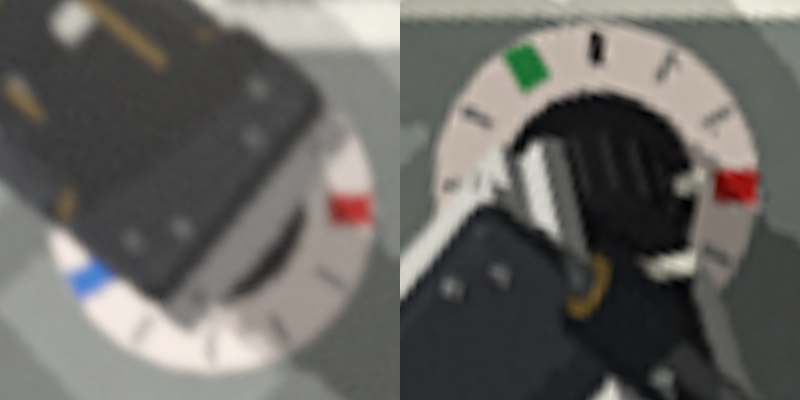

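In the right-hand rectified view, red is at (737,186) and the flange pointer at (688,182). With the flange centre at about (597,192), the pointer reads roughly 84°, which agrees with the 84° the tool has rolled. It needs 7° more.

>>> carry_out(
  motion="0 0 0 0 0 0.03 0;0 0 0 0 0 0.025 0;0 0 0 0 0 0 0;0 0 0 0 0 0 0;0 0 0 0 0 0 0;0 0 0 0 0 0 0",
)

```text
time: 7.78
tool_pos: [0.511, -0.0547, 0.0952]
ee_rot: [-2.748, -0.355, -0.595]
wrist_force: [-2.7, 4.3, 2.5]
width: 0.0434
finger_force: 30.0
```

```bash
python3 ptr.py pics/g2.png
```

```text
t 7.775 w 0.043410587843914744 F [-2.7  4.3  2.5] roll 90.69 rel [ 0.004  0.003 -0.001] q6 1.5
```

View pics/g2.png

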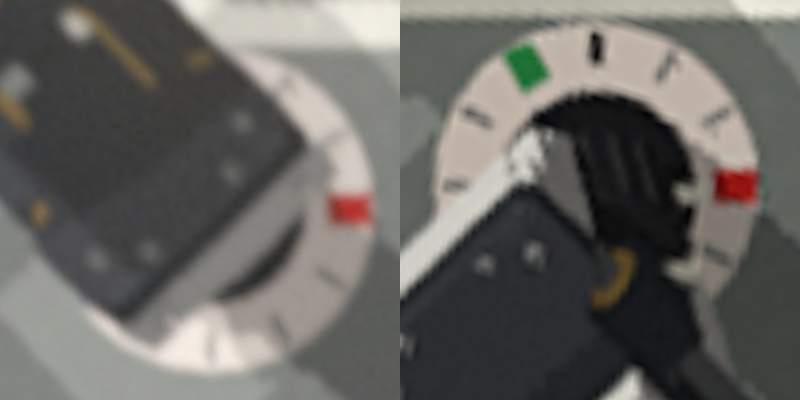

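At red the flange pointer is at (686,192), level with the flange centre, so it reads 90°. Now anticlockwise toward blue, stopping a few degrees short first.

>>> carry_out(
  motion="0 0 0 0 0 -0.07 0;0 0 0 0 0 -0.07 0;0 0 0 0 0 -0.07 0;0 0 0 0 0 -0.07 0;0 0 0 0 0 -0.07 0;0 0 0 0 0 -0.07 0;0 0 0 0 0 -0.07 0;0 0 0 0 0 -0.07 0;0 0 0 0 0 -0.07 0;0 0 0 0 0 -0.07 0;0 0 0 0 0 -0.07 0;0 0 0 0 0 -0.07 0",
)

```text
time: 9.38
tool_pos: [0.5113, -0.0557, 0.0952]
ee_rot: [2.698, -0.288, 1.306]
wrist_force: [-1.1, 3.1, 0.7]
width: 0.0435
finger_force: 30.0
```

>>> carry_out(
  motion="0 0 0 0 0 -0.07 0;0 0 0 0 0 -0.07 0;0 0 0 0 0 -0.07 0;0 0 0 0 0 -0.07 0;0 0 0 0 0 -0.07 0;0 0 0 0 0 -0.07 0;0 0 0 0 0 -0.07 0;0 0 0 0 0 -0.07 0;0 0 0 0 0 -0.07 0;0 0 0 0 0 -0.07 0;0 0 0 0 0 -0.03 0;0 0 0 0 0 0 0",
)

```text
time: 10.88
tool_pos: [0.5121, -0.0554, 0.0957]
ee_rot: [2.803, 0.411, 2.693]
wrist_force: [2.9, 4.6, 0.7]
width: 0.0435
finger_force: 30.0
```

```bash
python3 ptr.py pics/g3.png
```

```text
t 10.875 w 0.04345700403053477 F [2.9 4.6 0.7] roll -97.69 rel [ 0.003 -0.003 -0.001] q6 -1.79
```

View pics/g3.png

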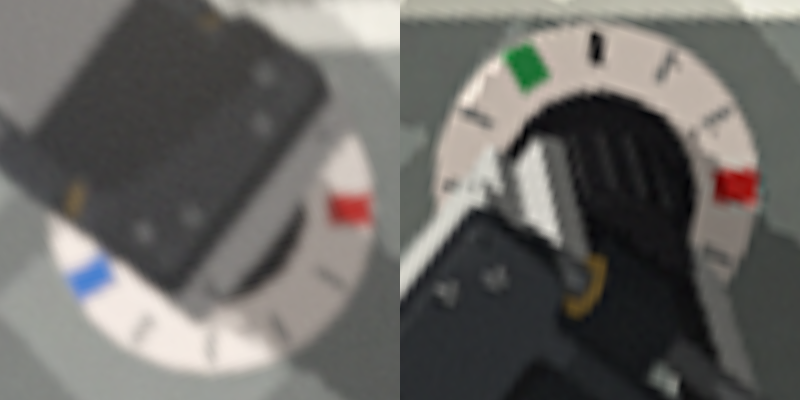

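The pointer is hidden behind the gripper here, but tool roll and pointer have agreed so far: roll was 90.7° with the pointer at 90°. Roll is now -97.7°, so I go on to about -119.5°.

>>> carry_out(
  motion="0 0 0 0 0 -0.06 0;0 0 0 0 0 -0.06 0;0 0 0 0 0 -0.06 0;0 0 0 0 0 0 0;0 0 0 0 0 0 0;0 0 0 0 0 0 0;0 0 0 0 0 0 0",
)

```text
time: 11.85
tool_pos: [0.5121, -0.0551, 0.0957]
ee_rot: [2.985, 0.504, 3.1]
wrist_force: [3.0, 4.4, -0.0]
width: 0.0435
finger_force: 30.0
```

```bash
python3 ptr.py pics/g4.png
```

```text
t 11.85 w 0.043507869744072766 F [ 3.   4.4 -0. ] roll -119.26 rel [ 0.004 -0.003 -0.001] q6 -2.17
```

View pics/g4.png

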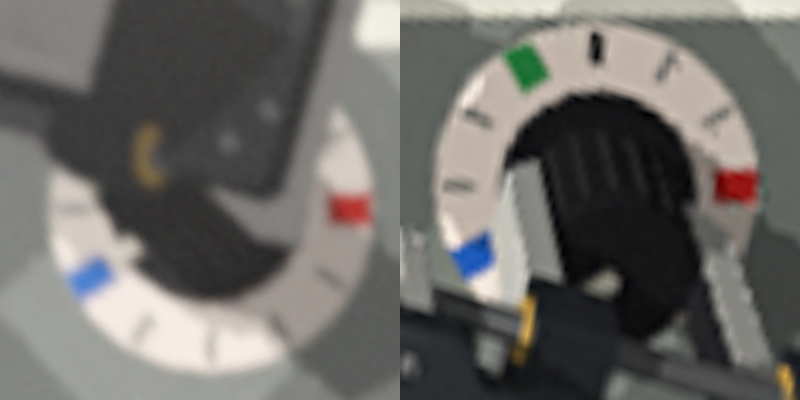

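On the left the pointer, at (128,247), aims at blue (90,278), and the angle from the flange centre is about 240°, so the dial is on blue. Now clockwise 90° to green.

>>> carry_out(
  motion="0 0 0 0 0 0.075 0;0 0 0 0 0 0.075 0;0 0 0 0 0 0.075 0;0 0 0 0 0 0.075 0;0 0 0 0 0 0.075 0;0 0 0 0 0 0.075 0;0 0 0 0 0 0.075 0;0 0 0 0 0 0.075 0;0 0 0 0 0 0.075 0;0 0 0 0 0 0.07 0;0 0 0 0 0 0 0;0 0 0 0 0 0 0",
)

```text
time: 13.45
tool_pos: [0.5115, -0.0558, 0.0954]
ee_rot: [2.632, -0.13, 1.616]
wrist_force: [2.0, 1.2, -0.0]
width: 0.0437
finger_force: 30.0
```

```bash
python3 ptr.py pics/g5.png
```

```text
t 13.45 w 0.043661400207430257 F [ 2.   1.2 -0. ] roll -29.97 rel [ 0.    -0.001 -0.001] q6 -0.61
```

>>> carry_out(
  motion="0 0 0 0 0 0 0;0 0 0 0 0 0 0;0 0 0 0 0 0 1;0 0 0 0 0 0 1;0 0 0 0 0 0 1;0 0 0 0 0 0 1;0 0 -0.06 0 0 0 1;0 0 -0.15 0 0 0 1;0 0 -0.2 0 0 0 1;0 0 -0.25 0 0 0 1;0 0 -0.2 0 0 0 1;0 0 0 0 0 0 1",
)

```text
time: 15.05
tool_pos: [0.4289, -0.0804, 0.249]
ee_rot: [2.626, -0.126, 1.613]
wrist_force: [-0.1, -0.0, -0.3]
width: 0.0938
finger_force: 0.0
```

```bash
cat > q.py <<'E'
from plan import *
m=c0+.081*X-.0005*Y+.0785*Z
# vertical tool, closing along lockbox x
RH=[np.c_[np.cross(s*X,-Z),s*X,-Z] for s in(1,-1)]
def st(goal):
    o,p,R=now();print(o['time'],p.round(4),'q',np.array(o['joint_positions']).round(2),'F',np.array(o['wrist_force']).round(1),o['width'])
    for Rh in RH: print(rel(p,R,goal,Rh))
E
python3 - <<'E'
from q import *
u=-Y
st(m+.1*Z)
from bench import imaging
s=imaging.snapshot('top');np.savez('top1.npz',**s)
for nm,k in(('top0',load('top')),('now',s)):
    g=cv2.cvtColor(k['pixels'],cv2.COLOR_RGB2GRAY).astype(np.float32)
    # brightness along a ring on the flange (r 25-29 mm, 7.5 mm out)
    A=np.arange(-180,180,1.);I=np.array([np.mean([cv2.getRectSubPix(g,(1,1),tuple(map(float,proj(k,c0+.0075*n+r*(np.sin(a)*u+np.cos(a)*v)))))[0,0] for r in(.025,.027,.029)]) for a in np.radians(A)])
    w=np.where(np.abs(A)<60,np.clip(I-90,0,None),0);print(nm,'pointer deg',(A*w).sum()/w.sum(),I[130:231:5].round())
E
```

```text
15.05 [ 0.4289 -0.0804  0.249 ] q [-0.65 -0.53  1.88  0.41  1.46 -0.64] F [-0.1 -0.  -0.3] 0.09383464681704333
(array([0.21 , 0.754, 0.384]), array([ 0.252, -0.03 , -0.123]))
(array([0.21 , 0.754, 0.384]), array([-0.043, -0.361,  1.329]))
top0 pointer deg -3.97469472850914 [ 27.  27.  28.  29.  28.  29.  27.  23. 144. 250. 207.  37.  23.  26.
  24.  23.  20.  25.  20.  23.  28.]
now pointer deg -33.514539664856 [ 18.  10.  95. 193. 166.  40.  15.  20.  19.  20.  19.  19.  19.  19.
  19.  17.  16.  19.  18.  19.  20.]
```

>>> carry_out(
  motion="0 0 0 0.063 -0.0075 -0.031 0.4;0 0 0 0.063 -0.0075 -0.031 0.4;0 0 0 0.063 -0.0075 -0.031 0.4;0 0 0 0.063 -0.0075 -0.03 0.4;0 0 0 0 0 0 0.4;0 0 0 0 0 0 0.4",
)

```text
time: 15.85
tool_pos: [0.4278, -0.0785, 0.2427]
ee_rot: [-3.134, -0.009, 1.846]
wrist_force: [0.4, 0.5, -0.6]
width: 0.039
finger_force: 0.0
```

```bash
python3 -c "
from q import *
st(m+.07*Z)"
```

```text
15.85 [ 0.4278 -0.0785  0.2427] q [-0.31 -0.17  1.54  0.    1.78 -0.59] F [ 0.4  0.5 -0.6] 0.03895839687358798
(array([-0.008,  0.873,  0.048]), array([-0.003, -0.004,  0.001]))
(array([-0.008,  0.873,  0.048]), array([ 0.006, -0.005, -1.499]))
```

>>> carry_out(
  motion="-0.002 0.22 0 -0.003 -0.004 0 0.4;-0.002 0.22 0 0 0 0 0.4;-0.002 0.22 0 0 0 0 0.4;-0.002 0.213 0.04 0 0 0 0.4;0 0 0 0 0 0 0.4;0 0 0 0 0 0 0.4",
)

```text
time: 16.6
tool_pos: [0.5957, -0.0338, 0.2361]
ee_rot: [3.141, 0.001, 1.845]
wrist_force: [-0.5, 0.0, 0.7]
width: 0.0375
finger_force: 0.0
```

```bash
python3 -c "
from q import *
print(m);st(m-.019*Z)
from bench import imaging
I=[imaging.snapshot(k)['pixels'] for k in('side','top')]
cv2.imwrite('pics/bar.png',np.hstack([cv2.resize(I[0][180:340,270:450],(400,356)),cv2.resize(I[1][170:330,300:480],(400,356))])[...,::-1])"
```

```text
[ 0.59617442 -0.03248052  0.16175853]
16.6 [ 0.5957 -0.0338  0.2361] q [-0.15  0.19  1.2  -0.    1.76 -0.42] F [-0.5  0.   0.7] 0.03748824107025393
(array([0.006, 0.004, 0.467]), array([0.   , 0.001, 0.   ]))
(array([0.006, 0.004, 0.467]), array([-1.0e-03,  0.0e+00, -1.5e+00]))
```

>>> carry_out(
  motion="0 0.004 0.1 0 0 0 0.4;0 0 0.1 0 0 0 0.4;0 0 0.1 0 0 0 0.4;0 0 0.1 0 0 0 0.4;0 0 0.06 0 0 0 0.4;0 0 0 0 0 0 0.4;0 0 0 0 0 0 0;0 0 0 0 0 0 0;0 0 0 0 0 0 0;0 0 0 0 0 0 0;0 0 0 0 0 0 0",
)

```text
time: 18.08
tool_pos: [0.5977, -0.0331, 0.1445]
ee_rot: [3.141, 0.002, 1.846]
wrist_force: [-1.3, 0.7, 3.4]
width: 0.0087
finger_force: 30.0
```

```bash
python3 - <<'E'
from q import *
st(m-.019*Z)
o,p,R=now()
# arc about hinge: bar starts (-92,43) mm from hinge (lockbox x,z); tool y = +X, tool z = -Z; 12 rows to 62 deg
r=np.hypot(92,43);a0=np.arctan2(43,92)
th=np.radians(np.linspace(0,64,12));P=np.c_[-r*np.cos(a0+th),r*np.sin(a0+th)]
d=np.diff(P,axis=0)/200
print('hinge',p+.092*X-.024*Z,'\n',np.c_[d[:,0],-d[:,1]].round(3))
E
```

```text
18.075 [ 0.5977 -0.0331  0.1445] q [-0.15  0.21  1.35 -0.    1.58 -0.42] F [-1.3  0.7  3.4] 0.008690921457435816
(array([ 0.005, -0.006,  0.009]), array([0.   , 0.001, 0.001]))
(array([ 0.005, -0.006,  0.009]), array([-1.000e-03,  0.000e+00, -1.499e+00]))
hinge [ 0.68625529 -0.00821098  0.12053353] 
 [[ 0.024 -0.046]
 [ 0.029 -0.043]
 [ 0.033 -0.04 ]
 [ 0.037 -0.036]
 [ 0.04  -0.032]
 [ 0.043 -0.028]
 [ 0.046 -0.024]
 [ 0.048 -0.019]
 [ 0.05  -0.014]
 [ 0.051 -0.009]
 [ 0.051 -0.003]]
```

The bar is held: width is about 9 mm at 30 N. I'll lift a little first to test the latch.

>>> carry_out(
  motion="0 0.012 -0.023 0 0 0 0;0 0.012 -0.023 0 0 0 0;0 0.014 -0.022 0 0 0 0;0 0.015 -0.021 0 0 0 0;0 0 0 0 0 0 0",
)

```text
time: 18.7
tool_pos: [0.6065, -0.0305, 0.161]
ee_rot: [-3.137, 0.001, 1.845]
wrist_force: [-5.5, -2.7, -4.3]
width: 0.0088
finger_force: 30.0
```

Rising freely (about 16 mm at 7 N), so the latch is off. I'll carry on along the arc.

>>> carry_out(
  motion="0 0.033 -0.04 0 0 0 0;0 0.037 -0.036 0 0 0 0;0 0.04 -0.032 0 0 0 0;0 0.043 -0.028 0 0 0 0;0 0.046 -0.024 0 0 0 0;0 0.048 -0.019 0 0 0 0;0 0.05 -0.014 0 0 0 0;0 0.051 -0.009 0 0 0 0;0 0.051 -0.003 0 0 0 0;0 0 0 0 0 0 0;0 0 0 0 0 0 0;0 0 0 0 0 0 0",
)

```text
time: 20.2
tool_pos: [0.6858, -0.0085, 0.2072]
ee_rot: [3.136, 0.004, 1.846]
wrist_force: [-4.1, -1.8, 6.0]
width: 0.0091
finger_force: 30.0
```

```bash
python3 - <<'E'
from q import *
o,p,R=now();hg=np.array([.5975,-.0331,.1445])+.092*X-.024*Z
d=p+.019*Z-hg;a=np.arctan2(d@Z,-d@X);print('lid deg',np.degrees(a)-25.05,'r',np.hypot(d@X,d@Z),o['wrist_force'],o['width'],o['finger_force'])
E
```

```text
lid deg 64.76020854360925 r 0.10570876509639086 [-4.08191014 -1.76627044  6.01625366] 0.00908446800403866 30.00014215707779
```

>>> carry_out(
  motion="0 0 0 0 0 0 0.22;0 0 0 0 0 0 0.22;0 0 0 0 0 0 0.22;0 0 -0.05 0 0 0 0.22;0 0 -0.08 0 0 0 0.22;0 0 -0.1 0 0 0 0.22;0 0 -0.12 0 0 0 0.22;0 0 -0.12 0 0 0 0.22;0 0 0 0 0 0 0.22;0 0 0 0 0 0 0.22",
)

```text
time: 21.45
tool_pos: [0.6846, -0.0081, 0.2964]
ee_rot: [3.142, 0.001, 1.846]
wrist_force: [0.2, 0.2, -0.1]
width: 0.0208
finger_force: 0.0
```

```bash
python3 - <<'E'
from q import *
st(m)
from bench import imaging
I=[imaging.snapshot(k)['pixels'] for k in('side','top')]
cv2.imwrite('pics/end.png',np.hstack([cv2.resize(I[0][140:400,230:450],(400,473)),cv2.resize(I[1][130:350,290:476],(400,473))])[...,::-1])
E
```

```text
21.45 [ 0.6846 -0.0081  0.2964] q [-0.09  0.41  0.8  -0.    1.93 -0.37] F [ 0.2  0.2 -0.1] 0.0208429898280307
(array([ 0.004, -0.458,  0.673]), array([0.   , 0.001, 0.001]))
(array([ 0.004, -0.458,  0.673]), array([-1.000e-03,  0.000e+00, -1.499e+00]))
```

View pics/end.png

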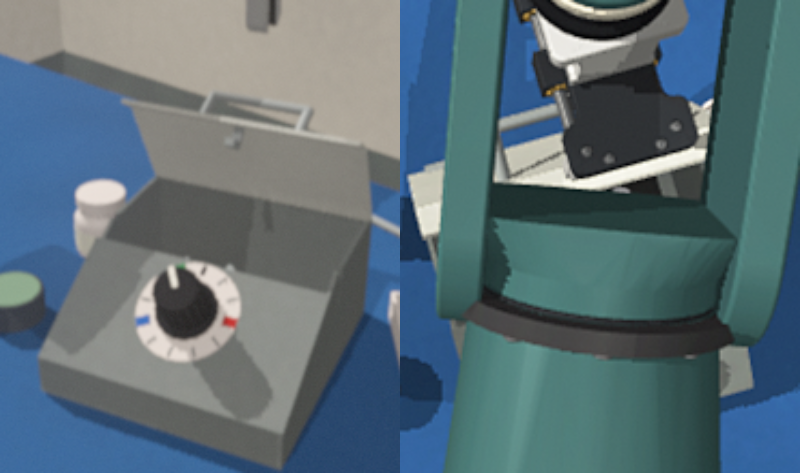

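The lid stands open with its bar at (255,105) in the side crop. The fingers are clear above it at (262,10), and the knob line points at green (175,270). Handing in.

```bash
python3 -c "
from bench import robot
print(robot.close_job())"
```

```text
the job is handed in; nothing more can be done
None
```

The job is handed in, with no verdict returned: the dial went red, blue, then green by tool angle and camera, and the lid stands open at about 62–65° by the tool's position, released, with the pointer still on green and the arm clear.

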